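# Shut and latch the lamp hatch of the microscope's lamp unit

## Robot

A 6-joint arm with a two-finger parallel gripper is mounted at the origin on the work surface. World frame = base frame: x ahead of the robot, y to its left, z up, the work surface at z = 0. Lengths are in m, angles in rad, forces in N, time in s.
With the tool pointing down it reaches from about 0.35 to 0.975 m from the base axis. Payload 4.9 kg.
Tool frame: the origin (TCP) lies at the very end of the fingers, on their centre line; the grasp point (between the pads) lies 19 mm behind it (pinch_z is the distance from the TCP to the grasp point, in m); z points along the fingers, y is the line along which they close (so a half turn about z gives the same grasp; the last joint's range is limited). The gripper opens to 85 mm and grips with 20 to 120 N. Pads are 22 mm wide; open, the fingers measure 114 mm over their backs; the gripper's body (76 mm by 85 mm) begins 54 mm behind the grasp point. The pads swing forward as they close: fully open they stand 13 mm farther back than shut.
Start: joints at [1.105, 0.053, 1.613, -0, 1.476, -0.119], TCP at [0.212, 0.588, 0.231] pointing down, gripper open.
Joint ranges: [-3.01, 3.01], [-1.01, 2.22], [0.06, 2.58], [-1.02, 4.17], [0.09, 2.62], [-3.14, 3.14]. Speed limits (rad/s): [2.57, 2.57, 3.14, 3.14, 3.14, 3.14].

## Interface

Orientations are given as a unit quaternion [w, x, y, z].
In Python, from plant import * gives the robot as it stands. The module is installed in compiled form; this text tells all that it offers.
- The arm moves only by the tool play_rows, never from a script. Its arguments are lists of equal length, an entry for each row: "linear": the shift along the world's x, y, z in m, a list of three; "turn": the turn about the world's z in degrees. A call has 1 to 8 rows; each row shifts and turns the commanded pose from where the row before left it; what a row does not reach is not made up. A row lasts 1/8 s, in which the tool goes at most 62.5 mm and 10.7 degrees, less where a joint would pass 70% of its speed; a pose out of reach is approached as far as the arm can. A call is refused whole if a number of a shift passes 0.0625 or a number of a turn 10.7, either way. A call with a gripper value outside its range is refused whole. "hand" is the finger opening in m, from 0 to 0.0854, set as the call begins (left out, the last holds). The fingers move at their own pace and stop on an object; the grip force is fixed at half the most. Time passes only in rows, so rows that do not move let the fingers close. It gives the time, the measured TCP pose, the force, the opening and the grip force at its end, in the units of the state.
- state(): the state, without advancing time (a new reading comes with each control period).
- grab_frame(name): name is "side" or "top"; returns the picture (420x560x3 uint8, red, green, blue); there is no depth.
- camera_info(name): a dict with "camera_matrix" (3x3 intrinsics, pixels), "distortion" ([k1, k2, p1, p2, k3] as OpenCV has them; the pictures are not rectified), "origin" and "attitude" of the camera in the world. Camera axes: x right, y down, z forward; pixel columns grow to the right and rows downward; lengths in m; the calibration is good to about 2 mm. A picture is of the moment at which its call begins. camera_info takes no time and is no camera call.
- job_done(): hands the job in; it is judged then, once.
Trained networks look in the newest picture that a camera, given by its name, has taken for a name from the list of things; names that differ only in an ending like _2 or _b are one class to them, and where a whole thing is asked for, a point or a joint stands for the part that bears it (a point fixed in the world has none). Each returns a list of dicts, best first, with "p" (0 to 1); they miss things now and then, are a little off and sometimes report something else, mostly with a low value. They report only what shows in the picture. A call takes as long as a camera call.
- trace(camera, thing): "region" (420x560 bool, what is visible of it) and "location" ([column, row] in pixels, amid what is visible of it).
The state is a dict: "time": time; "joint_pos": joint angles; "joint_vel": joint speeds; "joint_efforts": joint torques, N m; "tool_pos": TCP position; "tool_rot": TCP orientation; "contact_force": force on the tool from outside, world axes, zero at the start; "ft_torque": the same for the moment, N m; "gripper_width": opening from 0.0 (shut) to 1.0 (fully open); "grasp_force": force on a finger pad.
Only numpy, scipy, OpenCV 4.12 (cv2) and the standard library are available. Lean on these libraries where they do the work, as an engineer would, in place of code of your own. Each camera call takes 0.05 s, during which the arm holds its last target. There are 200 camera calls.

## Task

The lamp hatch on top of the microscope's lamp unit has been left ajar: push it shut, then press it down on its springy gasket and, keeping it pressed, turn its wing knob clockwise to its stop so that the hidden tongue swings behind the frame edge and holds the hatch down when you let go. Feel your way: do not crush the gasket or force the tongue against the frame, and leave everything else on and around the unit where it stands.

Things in the scene. Friction and masses are not known exactly. Their poses are not given: they have to be found in the camera images.
- lamp_unit: White lamp unit of the microscope, 300 x 300 mm, 100 mm high, fixed to the bench. Origin: centre of its underside; its x runs from the knob side (-x, towards the robot) to the hinge side, z up. A grey hatch (153 x 150 mm, 6 mm thick) covers the opening in its top, overlapping an aluminium frame 10 mm thick round that opening.
- hatch (a joint): Hatch hinge, rad. 0 = level (hatch top 126 mm above the bench), grows as the free edge rises; found ajar, stiff (0.16 N m friction), stays where put. Frame height (5 mm either way) and gasket swelling (9 mm range) differ from unit to unit, so home must be felt: let go unlatched it rests on the gasket at -0.03 to 0.125, latched it reads -0.04 to 0.04.
- hatch_hinge (a point): Middle of the hinge line, which runs along the lamp unit's y at its x = +75 mm, 120 mm above the bench, level with the underside of the closed hatch. The knob's axis stands 112 mm and the hatch's free edge 150 mm from this line.
- hatch_edge (a point): Middle of the hatch's free edge, on the top face. The hatch's top is plain to either side of the knob (75 mm from its middle line to each side edge), so it can be pushed there, e.g. 50 mm to the side.
- knob (a joint): Wing knob, rad. 0 = wing along the lamp unit's y, parallel to the hatch's free edge; grows as it turns clockwise seen from above, to a stop at 1.4 where the wing points at the free edge. The hidden tongue turns with it: found clear of the frame, it meets the frame edge at about 0.55 and is fully behind it beyond 1.05. Turns freely (0.05 N m).
- wing (a point): On the knob's axis, 25 mm above the hatch's top: the point to grip. The black wing is 46 mm long, 10 mm thick, and reaches from 8 to 36 mm above the hatch's top; below it is a round collar 26 mm across.
- tongue: Hidden steel tongue on the knob's shaft: flat bar 8 mm wide, 5 mm thick, reaching 31 mm from the axis (origin: on the axis at the hatch's top). It passes under the frame edge (20 mm from the axis) only while the hatch is pressed home on its buffers: as a rule 18 to 21 N down at the knob; with less it may butt on the edge (felt as a twist of 0.2 N m or more). It bends if it bears on the frame with over 25 N.
- seal: Sealing strip under the hatch's free edge, 10 x 140 mm, 143 mm from the hinge line (origin: on the hinge line). It meets a soft gasket strip on the frame (about 0.6 N/mm) and, 5 to 14 mm further down, two stiff rubber buffers (12 N/mm). More than 25 N on it crushes them; stay below 24 N of push at the knob.
- eyepiece: Black spare eyepiece, 38 mm across, 40 mm high, standing on the lamp unit's top at a far corner; origin centre of underside. Leave alone.
- petri: Clear covered dish, 53 mm across, 16 mm high, on the lamp unit's other far corner; origin centre of underside. Leave alone.
- flask: Conical glass flask with cork, 82 mm across, 128 mm high, on the bench left of the lamp unit; origin centre of underside. Leave alone.
- bottle: Glass bottle with blue cap, 60 mm across, 125 mm high, right of the lamp unit; origin centre of underside. Leave alone.
- jar: Amber jar with blue cap, 52 mm across, 80 mm high, right of the lamp unit; origin centre of underside. Leave alone.
- slide_box: Flat slide box 85 x 100 mm, 32 mm high, on the bench; origin centre of underside. Leave alone.
- tablet: Black phone-like tablet 75 x 155 mm, 9 mm thick, lying on the bench; origin centre of underside. Leave alone.

How it is judged:
By the outcome, as a careful person would: the job done as asked, in the order asked, and still so for the second after the job is handed in, with the robot touching nothing.
It also fails if it takes over 64 s, if anything falls off the work surface, if the arm or the gripper's body presses on something with over 40 N, if the wrist force passes 120 N, or if a joint passes its speed limit or range.

## Working session

There is one attempt and no reset: what is moved stays moved. The work goes in short steps, Python scripts to look and compute and a tool call to move; the robot and the scene stay as the last step left them, time stands still between calls to the robot, and variables do not carry over. Pictures are saved under pics/ and viewed, at most 10 in all, crops included, and the job is handed in when it is done.

Besides the shell and the picture viewer there is one more tool, called after "Call:" in YAML: its name, and indented under it one key for each argument. play_rows: Moves the arm, as the interface text tells. Its arguments: {"type":"object","properties":{"linear":{"type":"array","items":{"type":"array","items":{"type":"number"}}},"turn":{"type":"array","items":{"type":"number"}},"hand":{"type":"number"}},"required":["linear","turn"]}

```bash
mkdir -p pics; cat > h.py <<'E'
from plant import *
import numpy as np, cv2
from scipy.spatial.transform import Rotation as R
def save(cam,fn,im=None):
    im=grab_frame(cam) if im is None else im
    cv2.imwrite('pics/'+fn,im[:,:,::-1]); return im
def cam(c):
    i=camera_info(c); K=np.array(i['camera_matrix']);d=np.array(i['distortion'],float);o=np.array(i['origin'],float);a=np.array(i['attitude'],float)
    Rm=a if a.shape==(3,3) else R.from_quat(np.r_[a[1:],a[0]]).as_matrix()
    return K,d,o,Rm
def ray(c,px):
    K,d,o,Rm=cam(c)
    u=cv2.undistortPoints(np.array([[px]],float),K,d)[0,0]
    v=Rm@np.r_[u,1]; return o,v/np.linalg.norm(v)
def proj(c,P):
    K,d,o,Rm=cam(c)
    return cv2.projectPoints((np.atleast_2d(P)-o)@Rm,np.zeros(3),np.zeros(3),K,d)[0][:,0]
def onz(c,px,z):
    o,v=ray(c,px); return o+v*(z-o[2])/v[2]
def tri(p1,p2):
    (a,u),(b,v)=ray('side',p1),ray('top',p2)
    s=np.linalg.lstsq(np.c_[u,-v],b-a,rcond=None)[0]
    A=a+s[0]*u;B=b+s[1]*v; return (A+B)/2,np.linalg.norm(A-B)
E
python3 - <<'E'
from h import *
a=save('side','s0.png');b=save('top','t0.png')
for c in('side','top'):print(c,camera_info(c))
s=state();print(s['tool_pos'],s['tool_rot'],s['contact_force'],s['time'])
for t in ['lamp_unit','hatch','wing','eyepiece','petri','flask','bottle','jar','slide_box','tablet']:
    L=[]
    for c in('side','top'):
        r=trace(c,t); L.append([(round(q['p'],2),np.round(q['location']).tolist()) for q in r[:2]])
    print(t,L)
E
```

```text
side {'camera_matrix': array([[387.81051482,   0.        , 280.65908996],
       [  0.        , 387.81051482, 207.96588951],
       [  0.        ,   0.        ,   1.        ]]), 'distortion': array([0.01542906, 0.        , 0.        , 0.        , 0.        ]), 'origin': array([0.56420295, 1.0289809 , 0.79259941]), 'attitude': array([ 0.01041925, -0.03313468,  0.87938758, -0.47483789])}
top {'camera_matrix': array([[413.81133506,   0.        , 281.49734048],
       [  0.        , 413.81133506, 214.17707566],
       [  0.        ,   0.        ,   1.        ]]), 'distortion': array([0.04052542, 0.        , 0.        , 0.        , 0.        ]), 'origin': array([ 0.42193032, -0.00517649,  1.15961433]), 'attitude': array([ 0.07005565, -0.70366789,  0.70563246, -0.04501694])}
[0.21218319 0.58728454 0.23018836] [-2.47443194e-04  1.72536969e-01  9.85002606e-01 -8.94549305e-04] [1.92405685 0.25040104 0.313652  ] 0.1
lamp_unit [[(0.95, [314.0, 220.0])], [(0.56, [321.0, 234.0])]]
hatch [[(0.71, [274.0, 217.0]), (0.56, [312.0, 187.0])], [(0.74, [324.0, 237.0])]]
wing [[(0.7, [314.0, 218.0]), (0.52, [315.0, 178.0])], [(0.7, [331.0, 241.0])]]
eyepiece [[(0.51, [275.0, 217.0]), (0.41, [306.0, 189.0])], [(0.47, [276.0, 198.0])]]
petri [[(0.63, [271.0, 183.0])], []]
flask [[(0.89, [307.0, 260.0])], [(0.68, [245.0, 243.0])]]
bottle [[(0.64, [285.0, 170.0])], [(0.89, [400.0, 207.0])]]
jar [[], [(0.58, [407.0, 245.0])]]
slide_box [[(0.55, [288.0, 170.0]), (0.48, [316.0, 164.0])], [(0.8, [473.0, 255.0]), (0.63, [323.0, 236.0])]]
tablet [[(0.86, [310.0, 364.0])], [(0.71, [324.0, 232.0]), (0.25, [321.0, 234.0])]]
```

```bash
python3 -c "
import cv2,numpy as np
a=cv2.imread('pics/s0.png');b=cv2.imread('pics/t0.png')
print(a.shape)"
```

```text
(420, 560, 3)
```

View pics/s0.png

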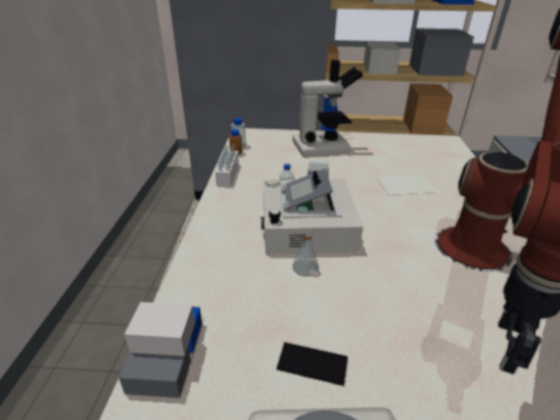

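View pics/t0.png

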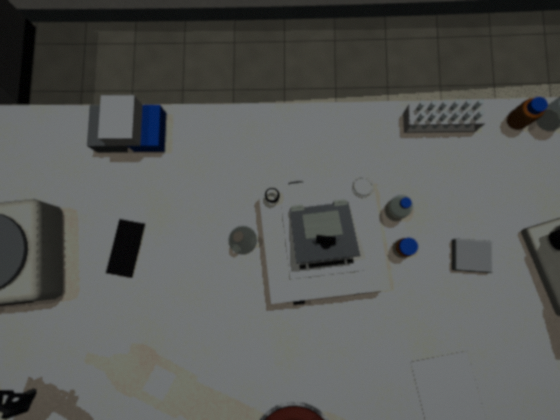

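The side view shows the unit at about (310,215), with the hatch raised and its wing near (316,178). The top view shows the unit's corners at about (258,193), (373,182), (386,290) and (270,303), and the wing near (326,241). Next I'll zoom in.

```bash
python3 - <<'E'
import cv2,numpy as np
a=cv2.imread('pics/s0.png')[150:255,250:370];b=cv2.imread('pics/t0.png')[170:310,225:425]
a=cv2.resize(a,(600,525),interpolation=cv2.INTER_CUBIC);b=cv2.resize(b,(800,560),interpolation=cv2.INTER_CUBIC)
cv2.imwrite('pics/s0z.png',a);cv2.imwrite('pics/t0z.png',b)
E
```

```text
(no output)
```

View pics/s0z.png

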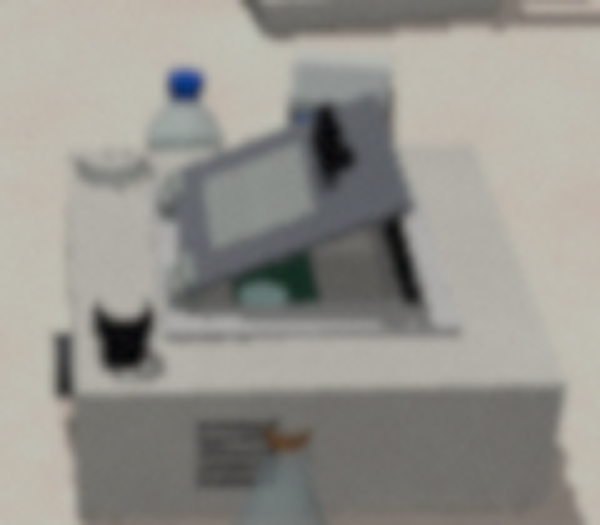

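View pics/t0z.png

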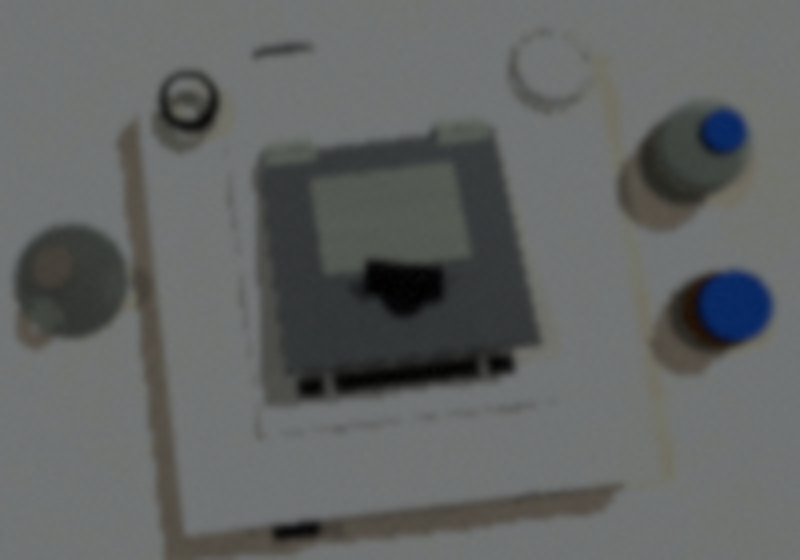

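```bash
cat > fit.py <<'E'
from h import *
from scipy.optimize import least_squares
T=lambda p:np.array(p,float)/4+[225,170]
S=lambda p:np.array(p,float)/5+[250,150]
top=T([(138,122),(600,58),(650,480),(183,533)]); hatT=T([(285,372),(540,345)])
side=S([(75,390),(565,385),(470,148)]); hatS=S([(412,210),(380,95)])
C=np.array([[.15,.15,.1],[.15,-.15,.1],[-.15,-.15,.1],[-.15,.15,.1]])
def W(p,L): 
    c,s=np.cos(p[2]),np.sin(p[2]); return np.array(L)@np.array([[c,s,0],[-s,c,0],[0,0,1]])+[p[0],p[1],0]
def H(th,y,r=.150,h=.006): # hatch point
    return [.075-r*np.cos(th)-h*np.sin(th)*-1*-1*-1 if 0 else .075-r*np.cos(th)+h*np.sin(th),y,.12+r*np.sin(th)+h*np.cos(th)]
def res(p):
    hp=W(p,[H(p[3],.075),H(p[3],-.075)])
    return np.concatenate([(proj('top',W(p,C))-top).ravel(),(proj('side',W(p,C[[0,3,2]]))-side).ravel(),(proj('top',hp)-hatT).ravel(),(proj('side',hp)-hatS).ravel()])
if __name__=='__main__':
    r=least_squares(res,[.6,-.1,0,.4],loss='soft_l1'); p=r.x
    print(np.round(p,4),np.round(res(p).reshape(-1,2),1).tolist())
    print('edge',W(p,[H(p[3],0)]),'wing',W(p,[H(p[3],0,.112,.031)]),'wing closed',W(p,[H(0,0,.112,.031)]))
    # triangulated checks
    for a,b in zip(hatS,hatT): print('hatch corner tri',tri(a,b))
    print('wing tri',tri(S((328,130)),T((403,272))), 'corner',tri(side[1],top[3]),tri(side[2],top[2]))
E
python3 fit.py
```

```text
[ 0.535  -0.0735  0.1038  0.3873] [[-0.3, -13.4], [-1.8, -10.0], [2.8, 0.9], [-0.3, -0.0], [-0.7, 0.2], [0.1, 0.2], [1.7, -0.5], [0.1, 0.2], [0.3, 0.2], [0.4, -0.5], [0.3, -0.2]]
edge [[ 0.47373954 -0.0798939   0.18220359]] wing [[ 0.51812645 -0.07526785  0.19100147]] wing closed [[ 0.49823306 -0.07734116  0.151     ]]
hatch corner tri (array([ 0.46686028, -0.00509488,  0.18040245]), np.float64(0.0006007221188712346))
hatch corner tri (array([ 0.48232424, -0.15402319,  0.18170563]), np.float64(0.0004446794571099216))
wing tri (array([ 0.52140231, -0.07376046,  0.19681609]), np.float64(0.004279004854736951)) corner (array([0.37036203, 0.05938284, 0.10020901]), np.float64(0.00026540799284059603)) (array([ 0.40588401, -0.23156679,  0.10118785]), np.float64(0.0047906893199114575))
```

The fit puts the unit's centre at about (0.535, -0.0735) with a yaw of 6°, and the hatch at about 0.39 rad. The two "far corners" I picked in the top view were shadow points, so I'll drop them, refit, and start moving with the fingers shut.

Call:
play_rows:
  linear:
    - [0.0225,-0.0515,0.005]
    - [0.0225,-0.0515,0.005]
    - [0.0225,-0.0515,0]
    - [0.0225,-0.0515,0]
    - [0.0225,-0.0515,0]
    - [0.0225,-0.0515,0]
    - [0.0225,-0.0515,0]
    - [0.0225,-0.0515,0]
  turn: [-8,-8,-8,-8,-8,-8,-8,-8]
  hand: 0

```text
time: 2.1
tool_pos: [0.3929, 0.1741, 0.2416]
tool_rot: [0.0, 0.67, 0.742, 0.001]
contact_force: [0.3, -0.2, 0.2]
gripper_width: 0.001
grasp_force: 0.0
```

```bash
sed -i 's/return np.concatenate(\[(proj(.top.,W(p,C))-top)/return np.concatenate([(proj("top",W(p,C[2:]))-top[2:])/' fit.py; python3 fit.py; python3 - <<'E'
from h import *
for t in ['wing','hatch']:
  for c in ('top','side'):
    if t=='wing' or c=='top': grab_frame(c)
    for q in trace(c,t)[:2]:
        m=q['region']; ys,xs=np.nonzero(m); print(c,t,round(q['p'],2),np.round(q['location'],1),m.sum(),xs.min(),xs.max(),ys.min(),ys.max(),cv2.minAreaRect(np.c_[xs,ys].astype(np.float32)))
s=state();print(s['time'],s['tool_pos'],s['contact_force'])
E
```

```text
[ 0.5361 -0.0723  0.1113  0.3807] [[2.6, -0.1], [-0.3, -0.1], [-0.8, 0.7], [0.0, 0.2], [1.1, -0.5], [-0.2, 0.2], [-0.2, -0.3], [0.4, -0.2], [-0.1, 0.2]]
edge [[ 0.47448785 -0.07917285  0.18130578]] wing [[ 0.51878087 -0.07422396  0.19039629]] wing closed [[ 0.49936445 -0.07639337  0.151     ]]
hatch corner tri (array([ 0.46686028, -0.00509488,  0.18040245]), np.float64(0.0006007221188712346))
hatch corner tri (array([ 0.48232424, -0.15402319,  0.18170563]), np.float64(0.0004446794571099216))
wing tri (array([ 0.52140231, -0.07376046,  0.19681609]), np.float64(0.004279004854736951)) corner (array([0.37036203, 0.05938284, 0.10020901]), np.float64(0.00026540799284059603)) (array([ 0.40588401, -0.23156679,  0.10118785]), np.float64(0.0047906893199114575))
top wing 0.74 [321.5 233.5] 11789 258 389 174 304 ((320.5017395019531, 239.11083984375), (122.0592041015625, 121.22832489013672), 80.98067474365234)
top wing 0.68 [323.5 234.9] 3277 291 358 204 263 ((323.7654113769531, 232.464111328125), (55.281314849853516, 63.42352294921875), 82.303955078125)
side wing 0.66 [315.5 182.2] 92 312 320 170 184 ((314.8000183105469, 177.10003662109375), (14.310833930969238, 7.602630138397217), 63.43495178222656)
top hatch 0.8 [324.6 234.1] 3388 290 359 204 263 ((324.34613037109375, 232.73826599121094), (56.16923141479492, 64.61882781982422), 83.04703521728516)
side hatch 0.85 [307.3 187.4] 1198 284 331 168 207 ((306.31939697265625, 187.16500854492188), (27.77499771118164, 47.4583625793457), 70.20112609863281)
side hatch 0.28 [313.1 365.8] 1973 276 346 343 384 ((312.41180419921875, 362.9046936035156), (68.88385009765625, 29.904878616333008), 13.535857200622559)
2.45 [0.39197651 0.17685574 0.24130759] [ 0.62994668  0.19048008 -0.23036521]
```

Call:
play_rows:
  linear:
    - [0.0235,-0.051,0]
    - [0.0235,-0.051,0]
    - [0.0235,-0.051,0]
    - [0.0235,-0.051,0]
    - [0,0,-0.02]
    - [0,0,-0.02]
    - [0,0,-0.01]
    - [0,0,0]
  turn: [0,0,0,0,0,0,0,0]

```text
time: 3.45
tool_pos: [0.4854, -0.0268, 0.1898]
tool_rot: [-0.001, 0.667, 0.745, -0.001]
contact_force: [-0.9, -0.6, -0.5]
gripper_width: 0.001
grasp_force: 0.0
```

```bash
python3 - <<'E'
from h import *
b=save('top','t1.png');a=save('side','s1.png')
s=state();print(s['time'],s['tool_pos'],s['contact_force'])
a=cv2.resize(a[140:245,250:370],(480,420),interpolation=cv2.INTER_CUBIC);b=cv2.resize(b[180:285,255:335+0],(320,420),interpolation=cv2.INTER_CUBIC)
cv2.imwrite('pics/m1.png',np.hstack([a,b])[:,:,::-1])
E
```

```text
3.55 [ 0.48652343 -0.0274523   0.19173254] [0.75716937 0.1261595  0.75484439]
```

View pics/m1.png

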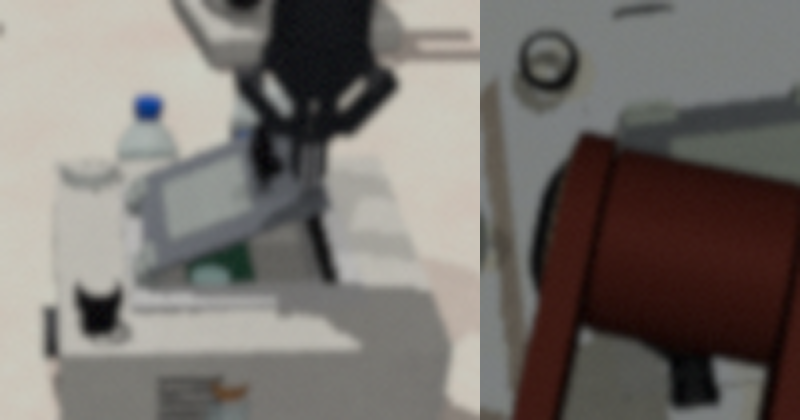

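Call:
play_rows:
  linear:
    - [0,0,-0.006]
    - [0,0,-0.006]
    - [0,0,-0.006]
    - [0,0,-0.006]
    - [0,0,-0.006]
    - [0,0,-0.006]
    - [0,0,-0.004]
    - [0,0,0]
  turn: [0,0,0,0,0,0,0,0]

```text
time: 4.55
tool_pos: [0.4861, -0.0282, 0.1507]
tool_rot: [-0.0, 0.668, 0.744, -0.0]
contact_force: [-1.1, -0.2, 0.5]
gripper_width: 0.007
grasp_force: 0.0
```

Call:
play_rows:
  linear:
    - [0,0,-0.003]
    - [0,0,-0.002]
    - [0,0,0]
  turn: [0,0,0]

```text
time: 4.92
tool_pos: [0.4864, -0.0282, 0.1461]
tool_rot: [-0.0, 0.668, 0.744, -0.0]
contact_force: [0.1, -0.4, -0.1]
gripper_width: 0.002
grasp_force: 0.0
```

Call:
play_rows:
  linear:
    - [0,0,-0.003]
    - [0,0,-0.002]
    - [0,0,0]
  turn: [0,0,0]

```text
time: 5.3
tool_pos: [0.4863, -0.0282, 0.141]
tool_rot: [-0.0, 0.668, 0.744, -0.0]
contact_force: [0.2, 0.4, -0.4]
gripper_width: -0.002
grasp_force: 0.0
```

Call:
play_rows:
  linear:
    - [0,0,-0.002]
    - [0,0,-0.002]
    - [0,0,0]
  turn: [0,0,0]

```text
time: 5.68
tool_pos: [0.4863, -0.0282, 0.137]
tool_rot: [-0.0, 0.668, 0.744, -0.0]
contact_force: [0.1, -0.2, 1.4]
gripper_width: 0.001
grasp_force: 0.0
```

Call:
play_rows:
  linear:
    - [0,0,-0.002]
    - [0,0,-0.002]
    - [0,0,0]
  turn: [0,0,0]

```text
time: 6.05
tool_pos: [0.4863, -0.0282, 0.133]
tool_rot: [-0.0, 0.668, 0.744, -0.0]
contact_force: [-0.9, 0.9, 0.3]
gripper_width: 0.001
grasp_force: 0.0
```

Call:
play_rows:
  linear:
    - [0,0,-0.001]
    - [0,0,-0.001]
    - [0,0,0]
  turn: [0,0,0]

```text
time: 6.42
tool_pos: [0.4864, -0.0282, 0.1312]
tool_rot: [-0.0, 0.668, 0.744, -0.0]
contact_force: [0.4, -0.6, 0.4]
gripper_width: -0.002
grasp_force: 0.0
```

```bash
python3 - <<'E'
from h import *
F=[]
for i in range(5):
    a=grab_frame('side'); s=state(); F.append(np.r_[s['contact_force'],s['tool_pos']])
print(np.mean(F,0),np.std(F,0))
save('side','s2.png',a)
cv2.imwrite('pics/s2z.png',cv2.resize(a[140:245,250:370],(600,525),interpolation=cv2.INTER_CUBIC)[:,:,::-1])
E
```

```text
[ 0.04870526 -0.30352755 -0.09383972  0.48642846 -0.0282264   0.13127312] [2.01422169e-01 4.30290989e-01 4.89876940e-01 9.21283567e-06
 1.16609746e-05 2.32622969e-05]
```

View pics/s2z.png

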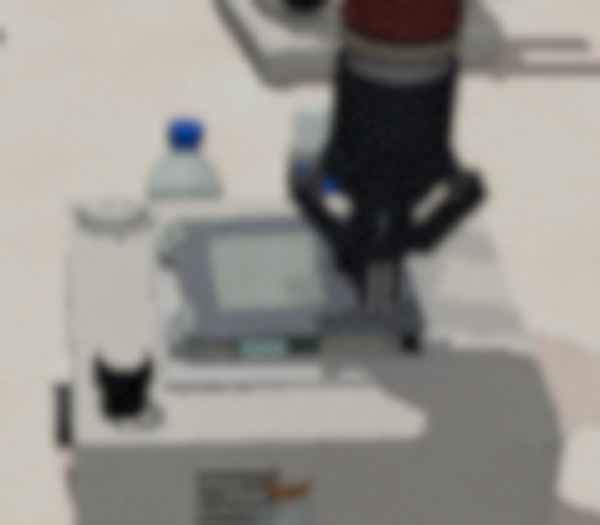

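The hatch is almost level, with its front edge at zoom (300,345). The fingers rest on the hatch and there is no gasket force yet, so I'll keep feeling downward.

Call:
play_rows:
  linear:
    - [0,0,-0.001]
    - [0,0,-0.001]
    - [0,0,0]
  turn: [0,0,0]

```text
time: 7.05
tool_pos: [0.4864, -0.0282, 0.1292]
tool_rot: [-0.0, 0.668, 0.744, -0.0]
contact_force: [-0.3, 0.9, 0.2]
gripper_width: -0.0
grasp_force: 0.0
```

Call:
play_rows:
  linear:
    - [0,0,-0.001]
    - [0,0,-0.001]
    - [0,0,0]
  turn: [0,0,0]

```text
time: 7.42
tool_pos: [0.4864, -0.0282, 0.1272]
tool_rot: [-0.0, 0.668, 0.744, 0.0]
contact_force: [-0.3, -0.5, -0.5]
gripper_width: 0.001
grasp_force: 0.0
```

Call:
play_rows:
  linear:
    - [0,0,-0.001]
    - [0,0,-0.001]
    - [0,0,0]
  turn: [0,0,0]

```text
time: 7.8
tool_pos: [0.4864, -0.0282, 0.1254]
tool_rot: [-0.0, 0.668, 0.744, -0.0]
contact_force: [-1.5, -0.7, 1.9]
gripper_width: -0.002
grasp_force: 1.0
```

Call:
play_rows:
  linear:
    - [0,0,-0.001]
    - [0,0,0]
    - [0,0,0]
  turn: [0,0,0]

```text
time: 8.18
tool_pos: [0.4864, -0.0282, 0.1244]
tool_rot: [0.0, 0.668, 0.744, -0.0]
contact_force: [-2.2, 0.9, 2.7]
gripper_width: -0.004
grasp_force: 1.7
```

Call:
play_rows:
  linear:
    - [0,0,-0.001]
    - [0,0,0]
    - [0,0,0]
  turn: [0,0,0]

```text
time: 8.55
tool_pos: [0.4864, -0.0282, 0.1234]
tool_rot: [-0.0, 0.668, 0.744, -0.0]
contact_force: [-2.6, 0.6, 4.2]
gripper_width: 0.002
grasp_force: 2.2
```

```bash
cat > ff.py <<'E'
from h import *
import sys
F=[]
for i in range(int(sys.argv[1]) if len(sys.argv)>1 else 4):
    a=grab_frame('side'); s=state(); F.append(np.r_[s['contact_force'],s['ft_torque'],s['tool_pos']])
print(np.round(np.mean(F,0),4),s['time'])
E
python3 ff.py
```

```text
[-1.9965  0.5505  4.9601  0.0464  0.4487  0.      0.4864 -0.0282  0.1234] 8.75
```

The gasket is engaged and the hatch is at about level (z 0.1234, about 5 N). I'll retreat sideways so both cameras can see the wing.

Call:
play_rows:
  linear:
    - [0,0,0.03]
    - [0,0,0.05]
    - [0,0.05,0.03]
    - [0,0.05,0]
    - [0,0.05,0]
    - [0,0.05,0]
    - [0,0,0]
  turn: [0,0,0,0,0,0,0]
  hand: 0.085

```text
time: 9.62
tool_pos: [0.486, 0.1745, 0.2324]
tool_rot: [-0.0, 0.667, 0.745, 0.0]
contact_force: [0.4, -0.4, 0.2]
gripper_width: 0.991
grasp_force: 0.0
```

```bash
python3 - <<'E'
from h import *
b=save('top','t3.png');a=save('side','s3.png')
s=state();print(s['time'],s['tool_pos'],s['contact_force'])
A=cv2.resize(a[160:230,270:340],(400,400),interpolation=cv2.INTER_CUBIC);B=cv2.resize(b[200:270,285:355],(400,400),interpolation=cv2.INTER_CUBIC)
cv2.imwrite('pics/m3.png',np.clip(np.hstack([A,B])[:,:,::-1].astype(float)*1.3,0,255))
for c in('top','side'):
  for q in trace(c,'wing')[:2]:
    ys,xs=np.nonzero(q['region']); print(c,round(q['p'],2),np.round(q['location'],1),len(xs),xs.min(),xs.max(),ys.min(),ys.max())
w=np.array([.4992,-.0765,.155]);print(proj('top',w),proj('side',w))
E
```

```text
9.725 [0.48630518 0.17197546 0.23251227] [ 0.49323719  0.47438567 -0.07476449]
top 0.7 [328.1 250.5] 107 317 334 247 255
top 0.32 [406.4 246.7] 402 392 418 238 256
side 0.61 [319.7 194.2] 46 316 323 189 195
[[325.76247426 249.85824692]] [[320.94971274 187.03643557]][ WARN:0@5.987] global loadsave.cpp:1063 imwrite_ Unsupported depth image for selected encoder is fallbacked to CV_8U.
```

View pics/m3.png

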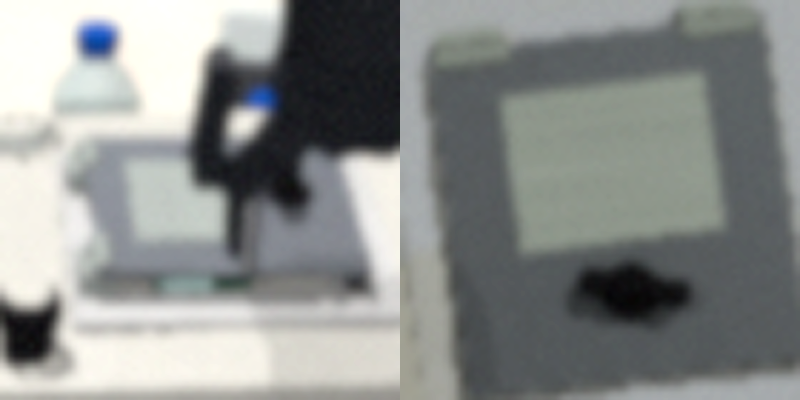

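The top view shows the wing running from zoom (578,276) to (690,291), i.e. px (316.4,248.3)–(335.8,251). Its centre matches the prediction to within 1 px. It is already turned slightly clockwise, so I'll measure that angle.

```bash
python3 - <<'E'
from h import *
b=cv2.imread('pics/t3.png').sum(2).astype(float)[240:262,308:344]
for th in (60,90,110):
    ys,xs=np.nonzero(b<th); 
    if len(xs)<10: continue
    P=np.array([onz('top',(x+308,y+240),.155)[:2] for x,y in zip(xs,ys)])
    c=P.mean(0);w,v=np.linalg.eigh(np.cov(P.T)); d=v[:,1];print(th,len(xs),c,'wing dir deg',np.degrees(np.arctan2(d[1],d[0]))%180,np.sqrt(w)*3.46)
E
```

```text
60 89 [ 0.49732092 -0.07446303] wing dir deg 83.24648074664663 [0.01520346 0.03464317]
90 116 [ 0.49674584 -0.07461393] wing dir deg 83.72132358802237 [0.01754368 0.03804351]
110 137 [ 0.49714309 -0.07412865] wing dir deg 84.8483832651024 [0.01940419 0.04003137]
```

Call:
play_rows:
  linear:
    - [0.0025,-0.05,0]
    - [0.0025,-0.05,0]
    - [0.0025,-0.05,0]
    - [0.0025,-0.05,0]
    - [0.0025,-0.048,0]
    - [0,0,-0.02]
    - [0,0,-0.02]
    - [0,0,0]
  turn: [-3,-3,-3,-3,0,0,0,0]
  hand: 0.06

```text
time: 10.82
tool_pos: [0.497, -0.0751, 0.1899]
tool_rot: [-0.003, 0.742, 0.67, -0.001]
contact_force: [0.0, 0.1, 0.1]
gripper_width: 0.706
grasp_force: 0.0
```

```bash
python3 - <<'E'
from h import *
a=save('side','s4.png');b=save('top','t4.png')
s=state();print(s['time'],s['tool_pos'],s['contact_force'],s['ft_torque'])
A=cv2.resize(a[150:220,280:350],(500,500),interpolation=cv2.INTER_CUBIC)
cv2.imwrite('pics/m4.png',np.clip(A[:,:,::-1].astype(float)*1.3,0,255).astype(np.uint8))
E
```

```text
10.925 [ 0.49863333 -0.07527451  0.19272355] [-0.94530204  0.2627409   0.38752518] [ 0.03241698  0.01813423 -0.02019206]
```

View pics/m4.png

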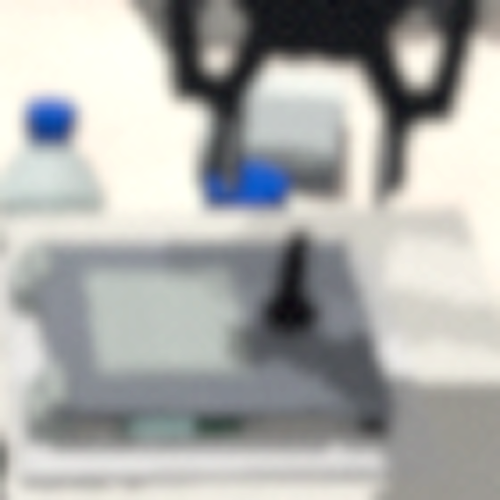

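```bash
python3 - <<'E'
from h import *
for z in (.124,.132,.16,.193,.2): print(z,(proj('side',[.4986,-.0753,z])[0]-[280,150])*500/70)
print((proj('side',[.5036,-.0753,.16])[0]-[280,150])*500/70)
E
```

```text
0.124 [289.14534137 323.74623214]
0.132 [290.34994379 308.97129313]
0.16 [294.63409662 256.44870737]
0.193 [299.8235837  192.87764229]
0.2 [300.94452855 179.15337664]
[283.65427483 255.95206672]
```

The wing at zoom (290–298, 237–325) lies under the TCP to within about 1–2 mm, and both fingers clear it. Descending.

Call:
play_rows:
  linear:
    - [0,0,-0.02]
    - [0,0,-0.015]
    - [0,0,-0.01]
    - [0,0,-0.006]
    - [0,0,-0.006]
    - [0,0,0]
  turn: [0,0,0,0,0,0]

```text
time: 11.68
tool_pos: [0.4988, -0.0762, 0.136]
tool_rot: [-0.0, 0.742, 0.67, -0.0]
contact_force: [-0.7, -0.7, 0.0]
gripper_width: 0.701
grasp_force: 0.0
```

Call:
play_rows:
  linear:
    - [0,0,0]
    - [0,0,0]
    - [0,0,0]
    - [0,0,0]
    - [0,0,0]
  turn: [0,0,0,0,0]
  hand: 0.0

```text
time: 12.3
tool_pos: [0.5002, -0.0763, 0.137]
tool_rot: [0.001, 0.742, 0.67, 0.001]
contact_force: [6.1, 1.3, -1.5]
gripper_width: 0.103
grasp_force: 61.4
```

```bash
python3 ff.py
```

```text
[ 5.6182  0.3874 -1.0481  0.0578 -0.8374 -0.0309  0.5002 -0.0763  0.137 ] 12.5
```

Call:
play_rows:
  linear:
    - [0.001,0,-0.001]
    - [0,0,-0.001]
    - [0,0,-0.001]
    - [0,0,0]
  turn: [0,0,0,0]

```text
time: 13.0
tool_pos: [0.5001, -0.0763, 0.1348]
tool_rot: [0.0, 0.742, 0.67, -0.0]
contact_force: [-3.7, 1.3, 7.7]
gripper_width: 0.103
grasp_force: 62.8
```

Call:
play_rows:
  linear:
    - [0,0,-0.001]
    - [0,0,-0.001]
    - [0,0,0]
  turn: [0,0,0]

```text
time: 13.38
tool_pos: [0.5, -0.0763, 0.1339]
tool_rot: [-0.0, 0.742, 0.67, -0.0]
contact_force: [-8.3, 1.8, 13.1]
gripper_width: 0.103
grasp_force: 63.7
```

```bash
python3 ff.py 3
```

```text
[-7.46440e+00  2.01690e+00  1.29669e+01  3.70600e-01  5.98000e-01
 -9.80000e-03  5.00000e-01 -7.64000e-02  1.33900e-01] 13.525
```

Call:
play_rows:
  linear:
    - [-0.001,0,0]
    - [0,0,-0.001]
    - [0,0,0]
    - [0,0,0]
  turn: [0,0,0,0]

```text
time: 14.02
tool_pos: [0.5, -0.0764, 0.1337]
tool_rot: [0.001, 0.742, 0.67, 0.001]
contact_force: [-6.1, 2.5, 14.3]
gripper_width: 0.107
grasp_force: 63.9
```

```bash
python3 ff.py 3
```

```text
[-6.01500e+00  2.10580e+00  1.48635e+01  4.63200e-01  3.75300e-01
  4.60000e-03  5.00000e-01 -7.64000e-02  1.33800e-01] 14.175
```

Call:
play_rows:
  linear:
    - [-0.001,0,0]
    - [-0.001,0,-0.001]
    - [0,0,-0.001]
    - [0,0,0]
  turn: [0,0,0,0]

```text
time: 14.68
tool_pos: [0.4999, -0.0764, 0.1335]
tool_rot: [0.003, 0.742, 0.67, 0.002]
contact_force: [-3.1, 3.8, 17.8]
gripper_width: 0.105
grasp_force: 64.3
```

```bash
python3 ff.py 3
```

```text
[-3.31420e+00  3.70430e+00  1.81293e+01  7.12900e-01 -9.17000e-02
  7.10000e-03  4.99900e-01 -7.64000e-02  1.33500e-01] 14.825
```

Call:
play_rows:
  linear:
    - [-0.001,-0.001,-0.0007]
    - [0,0,0]
    - [0,0,0]
  turn: [0,0,0]

```text
time: 15.2
tool_pos: [0.4998, -0.0765, 0.1335]
tool_rot: [0.003, 0.742, 0.67, 0.004]
contact_force: [-0.5, 7.5, 18.7]
gripper_width: 0.103
grasp_force: 64.6
```

Call:
play_rows:
  linear:
    - [0,0,0]
    - [0,0,0]
    - [0,0,0]
  turn: [-4,-4,0]

```text
time: 15.58
tool_pos: [0.5002, -0.0765, 0.1334]
tool_rot: [0.003, 0.787, 0.616, 0.005]
contact_force: [0.1, 7.8, 18.7]
gripper_width: 0.104
grasp_force: 64.4
```

```bash
python3 ff.py 3
```

```text
[ 0.9456  6.9761 18.9244  1.2364 -0.6195 -0.0264  0.5002 -0.0766  0.1335] 15.725
```

Call:
play_rows:
  linear:
    - [0,0.001,-0.0003]
    - [0,0.001,0]
    - [0,0,0]
  turn: [-4,-2,0]

```text
time: 16.1
tool_pos: [0.5005, -0.0765, 0.1335]
tool_rot: [0.005, 0.819, 0.574, 0.004]
contact_force: [1.2, -0.2, 17.6]
gripper_width: 0.101
grasp_force: 64.3
```

```bash
python3 ff.py 3
```

```text
[ 1.4337  0.7455 17.7246  0.2199 -0.6652 -0.0287  0.5004 -0.0765  0.1335] 16.25
```

Call:
play_rows:
  linear:
    - [0,0,-0.001]
    - [0,0,0]
    - [0,0,0]
  turn: [0,0,0]

```text
time: 16.62
tool_pos: [0.5005, -0.0765, 0.1333]
tool_rot: [0.004, 0.819, 0.574, 0.004]
contact_force: [-0.5, 0.8, 22.3]
gripper_width: 0.105
grasp_force: 64.8
```

```bash
python3 ff.py 3
```

```text
[-8.13300e-01  1.18200e+00  2.14454e+01  3.22100e-01 -3.06800e-01
 -1.86000e-02  5.00500e-01 -7.65000e-02  1.33300e-01] 16.775
```

Call:
play_rows:
  linear:
    - [0,0,0.0004]
    - [0,0,0]
    - [0,0,0]
  turn: [0,-4,0]

```text
time: 17.15
tool_pos: [0.5006, -0.0765, 0.1334]
tool_rot: [0.005, 0.838, 0.545, 0.004]
contact_force: [-0.3, 0.9, 18.7]
gripper_width: 0.11
grasp_force: 64.5
```

Call:
play_rows:
  linear:
    - [0,0,0]
    - [0,0,0]
  turn: [-3,0]

```text
time: 17.4
tool_pos: [0.5008, -0.0766, 0.1334]
tool_rot: [0.005, 0.852, 0.523, 0.004]
contact_force: [1.3, 0.8, 20.1]
gripper_width: 0.104
grasp_force: 64.5
```

```bash
python3 ff.py 3
```

```text
[ 1.2055  0.3249 19.0633  0.2254 -0.6437 -0.0745  0.5008 -0.0766  0.1334] 17.55
```

Call:
play_rows:
  linear:
    - [0,0,-0.0003]
    - [0,0,0]
    - [0,0,0]
  turn: [-3,-3,0]

```text
time: 17.92
tool_pos: [0.501, -0.0767, 0.1334]
tool_rot: [0.005, 0.878, 0.478, 0.005]
contact_force: [0.4, 1.1, 20.3]
gripper_width: 0.105
grasp_force: 64.5
```

```bash
python3 ff.py 2
```

```text
[ 8.47100e-01  3.40500e-01  1.93736e+01  1.83400e-01 -7.00800e-01
 -6.90000e-03  5.01000e-01 -7.67000e-02  1.33400e-01] 18.025
```

Call:
play_rows:
  linear:
    - [0,0,-0.0002]
    - [0,0,0]
    - [0,0,0]
  turn: [-4,-4,0]

```text
time: 18.4
tool_pos: [0.5013, -0.0769, 0.1333]
tool_rot: [0.005, 0.91, 0.415, 0.005]
contact_force: [1.4, -0.7, 19.0]
gripper_width: 0.104
grasp_force: 64.5
```

```bash
python3 ff.py 2
```

```text
[ 1.9757 -0.3437 19.5318  0.1352 -0.7722 -0.025   0.5013 -0.0769  0.1333] 18.5
```

Call:
play_rows:
  linear:
    - [0,0,-0.0002]
    - [0,0,0]
    - [0,0,0]
  turn: [-4,-4,0]

```text
time: 18.88
tool_pos: [0.5015, -0.0771, 0.1333]
tool_rot: [0.005, 0.936, 0.351, 0.006]
contact_force: [2.4, -0.6, 19.9]
gripper_width: 0.103
grasp_force: 64.5
```

```bash
python3 ff.py 2
```

```text
[ 2.4386 -1.1318 19.7047  0.025  -0.8686 -0.0624  0.5016 -0.0771  0.1333] 18.975
```

Call:
play_rows:
  linear:
    - [0.0005,0,0]
    - [0,0,0]
    - [0,0,0]
  turn: [-4,-4,0]

```text
time: 19.35
tool_pos: [0.5018, -0.0774, 0.1333]
tool_rot: [0.004, 0.959, 0.285, 0.006]
contact_force: [0.2, -1.8, 20.0]
gripper_width: 0.105
grasp_force: 64.6
```

```bash
python3 ff.py 2
```

```text
[ 1.6439 -2.7671 19.9871 -0.0839 -0.7376 -0.0447  0.5018 -0.0774  0.1333] 19.45
```

Call:
play_rows:
  linear:
    - [0.0005,0,0]
    - [0,0,0]
    - [0,0,0]
  turn: [-4,-4,0]

```text
time: 19.82
tool_pos: [0.5021, -0.0777, 0.1333]
tool_rot: [0.004, 0.976, 0.217, 0.006]
contact_force: [-0.0, -3.9, 20.7]
gripper_width: 0.102
grasp_force: 64.6
```

```bash
python3 ff.py 2
```

```text
[-0.3357 -3.158  20.7142 -0.2137 -0.5463 -0.028   0.502  -0.0777  0.1333] 19.925
```

Call:
play_rows:
  linear:
    - [0,0,0]
    - [0,0,0]
    - [0,0,0]
  turn: [-3,-3,0]

```text
time: 20.3
tool_pos: [0.5022, -0.0779, 0.1333]
tool_rot: [0.004, 0.986, 0.166, 0.006]
contact_force: [0.7, -4.1, 20.2]
gripper_width: 0.104
grasp_force: 64.6
```

```bash
python3 ff.py 2
```

```text
[ 8.09300e-01 -4.64910e+00  1.98687e+01 -3.23700e-01 -6.41100e-01
  7.40000e-03  5.02100e-01 -7.79000e-02  1.33300e-01] 20.4
```

Call:
play_rows:
  linear:
    - [0,-0.0005,0]
    - [0,0,0]
    - [0,0,0]
  turn: [-2,-1,0]

```text
time: 20.78
tool_pos: [0.5022, -0.0781, 0.1333]
tool_rot: [0.004, 0.99, 0.14, 0.006]
contact_force: [0.0, -2.3, 20.0]
gripper_width: 0.102
grasp_force: 64.6
```

```bash
python3 ff.py 2
```

```text
[ 0.7682 -3.1267 20.0596 -0.1752 -0.6631  0.2008  0.5022 -0.0781  0.1333] 20.875
```

Call:
play_rows:
  linear:
    - [0,0,0]
    - [0,0,0]
  turn: [-2,0]

```text
time: 21.12
tool_pos: [0.5021, -0.0781, 0.1333]
tool_rot: [0.004, 0.992, 0.124, 0.006]
contact_force: [0.3, -3.3, 20.2]
gripper_width: 0.103
grasp_force: 66.3
```

```bash
python3 ff.py 2
```

```text
[ 1.0469 -2.8371 20.3792 -0.1491 -0.673   0.8818  0.5022 -0.0781  0.1333] 21.225
```

The knob has reached its stop (the twist rose to 0.9 N m). I'll relax the twist, ease off the press, then let go.

Call:
play_rows:
  linear:
    - [0,0,0]
    - [0,0,0.002]
    - [0,0,0.002]
    - [0,0,0.002]
    - [0,0,0]
  turn: [1.5,0,0,0,0]

```text
time: 21.85
tool_pos: [0.5015, -0.0781, 0.1338]
tool_rot: [0.004, 0.991, 0.136, 0.006]
contact_force: [15.4, -6.1, -5.4]
gripper_width: 0.105
grasp_force: 60.7
```

```bash
python3 ff.py 2
```

```text
[14.7567 -6.8344 -5.3261 -0.9842 -2.8747  0.4024  0.5015 -0.0781  0.1338] 21.95
```

Call:
play_rows:
  linear:
    - [0.002,0,-0.001]
    - [0.002,-0.001,0]
    - [0,-0.001,0]
    - [0,0,0]
  turn: [0.4,0,0,0]

```text
time: 22.45
tool_pos: [0.5019, -0.0783, 0.1335]
tool_rot: [0.001, 0.99, 0.14, 0.001]
contact_force: [-3.3, -0.1, 9.8]
gripper_width: 0.103
grasp_force: 63.0
```

```bash
python3 ff.py 2
```

```text
[-3.4378  0.4725 10.3832  0.1769 -0.0684  0.2175  0.5019 -0.0783  0.1335] 22.55
```

Call:
play_rows:
  linear:
    - [-0.0005,0,0.0015]
    - [0,0,0]
  turn: [0,0]

```text
time: 22.8
tool_pos: [0.5018, -0.0783, 0.1337]
tool_rot: [0.001, 0.99, 0.14, 0.002]
contact_force: [3.4, -2.8, 4.2]
gripper_width: 0.104
grasp_force: 62.0
```

Call:
play_rows:
  linear:
    - [0,0,0]
    - [0,0,0]
    - [0,0,0]
    - [0,0,0.005]
    - [0,0,0.02]
    - [0,0,0.04]
    - [0,0,0.04]
  turn: [0,0,0,0,0,0,0]
  hand: 0.055

```text
time: 23.68
tool_pos: [0.5001, -0.0776, 0.2386]
tool_rot: [-0.0, 0.99, 0.139, -0.0]
contact_force: [0.5, -0.1, 0.6]
gripper_width: 0.647
grasp_force: 0.0
```

Call:
play_rows:
  linear:
    - [0,0.05,0]
    - [0,0.05,0]
    - [0,0.05,0]
    - [0,0.05,0]
    - [0,0.05,0]
    - [0,0,0]
  turn: [0,0,0,0,0,0]

```text
time: 24.42
tool_pos: [0.4999, 0.175, 0.2377]
tool_rot: [-0.0, 0.99, 0.142, -0.0]
contact_force: [0.1, -0.4, -0.2]
gripper_width: 0.641
grasp_force: 0.0
```

```bash
python3 - <<'E'
from h import *
b=save('top','t5.png');a=save('side','s5.png')
s=state();print(s['time'],s['tool_pos'],s['contact_force'])
A=cv2.resize(a[150:250,250:350],(400,400),interpolation=cv2.INTER_CUBIC);B=cv2.resize(b[175:305,230:360],(400,400),interpolation=cv2.INTER_CUBIC)
cv2.imwrite('pics/m5.png',np.clip(np.hstack([A,B])[:,:,::-1].astype(float)*1.3,0,255).astype(np.uint8))
E
```

```text
24.525 [0.5002774  0.17246836 0.23760443] [-0.60346661  0.00269359  0.7006966 ]
```

View pics/m5.png

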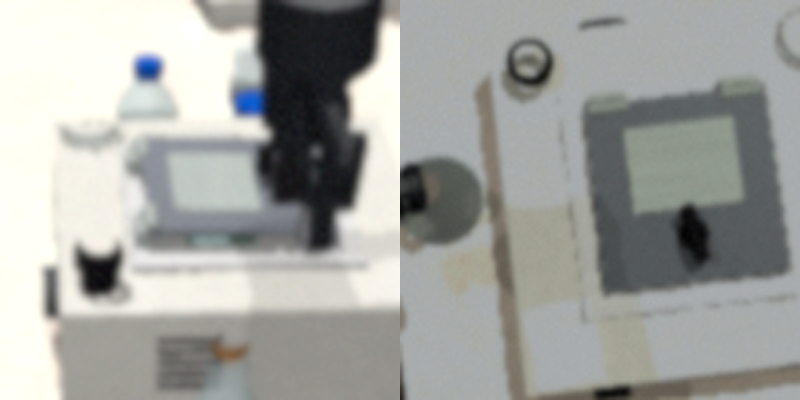

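The hatch lies flat, and the wing points at the free edge, from about zoom (688,205) to (692,265). The eyepiece, dish, flask and bottle in these crops are where they were. Handing in.

```bash
python3 -c "
from plant import *
print(job_done())"
```

```text
the job is handed in; nothing more can be done
None
```

The hatch is shut and latched: I turned the knob to its stop under about 20 N of press, and the tongue held the hatch down when I let go. I handed the job in at about 24.5 s with the arm clear; no verdict came back.

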